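# Wax a turned bud vase and hold it pressed in the sprung cradle

### The arm

A 7-joint arm with a two-finger parallel gripper is mounted at the origin on the work surface. World frame = base frame: x ahead of the robot, y to its left, z up, the work surface at z = 0. Lengths are in m, angles in degrees, forces in N, time in s.
With the tool pointing down it reaches from about 0.4 to 0.875 m from the base axis. Payload 6.5 kg.
Tool frame: the origin (TCP) lies midway between the tips of the shut fingers; the grasp point (between the pads) lies 19 mm behind it; z points along the fingers, y is the direction in which the jaws open and shut (so a half turn about z gives the same grasp; the last joint's range is limited). The gripper opens to 88 mm and grips with 3 to 60 N. Pads are 18 mm wide; open, the fingers measure 123 mm over their backs; the gripper's body (75 mm by 187 mm) begins 45 mm behind the grasp point.
Start: joints at [61.925, 30.733, -0.252, 88.115, 0.149, 61.152, -4.079], TCP at [0.267, -0.592, 0.239] pointing down, gripper open.
Joint ranges: [-154.64, 154.64], [-21.42, 123.67], [-72.66, 72.17], [13.99, 137.28], [-74.86, 254.86], [10.95, 109.41], [-158.01, 158.01]. Speed limits (degrees/s): [136.94, 136.94, 180, 180, 180, 180, 180].

### API

Orientations are given as a 3x3 rotation matrix whose columns are the frame's x, y, z axes.
In Python, from bench import ctrl, optics, hand_in gives the robot as it stands.
- The arm moves only by the tool send_rows, never from a script. Its argument "steps" is a list of rows, each a list of 7 numbers: the shift along the world's x, y, z in m, then the turn, a rotation vector about the world's x, y, z in rad, then the closure, from 0 (fully open) to 1 (shut). A call has 1 to 10 rows; each row shifts and turns the pose as measured when the row begins; what a row does not reach is not made up. A row lasts 1/8 s, in which the tool goes at most 62.5 mm and 10.7 degrees, less where a joint would pass 70% of its speed; a pose out of reach is approached as far as the arm can. A call with a gripper value outside its range is refused whole. The fingers move at their own pace and stop on an object; "force" is the grip in N (left out, the last holds). Time passes only in rows, so rows that do not move let the fingers close. It gives the time, the measured TCP pose, the force and the opening at its end, in the units of the state.
- ctrl.get_obs(): the state, without advancing time (a new reading comes with each control period).
- optics.capture(name): name is "scene" or "top"; returns a dict with "color" (400x640x3 uint8, red, green, blue), "vertical_fov" (degrees; the focal length in pixels is half the picture's height over the tangent of half this angle, whatever the lens; pixels are square), "cx", "cy" (the principal point, pixels), "origin" and "rotation" of the camera in the world. Camera axes: x right, y up, looking along -z (the intrinsics and any distortion apply to the point x, -y, -z); pixel columns grow to the right and rows downward; lengths in m; the calibration is good to about 2 mm. A picture is of the moment at which its call begins. There is no depth.
- hand_in(): hands the job in, once; it reports no verdict.
The state is a dict: "time": time; "joint_pos": joint angles; "joint_vel": joint speeds; "tau": joint torques, N m; "tcp_pos": TCP position; "orientation": TCP orientation; "force": force on the tool from outside, world axes, zero at the start; "wrist_torque": the same for the moment, N m; "grip_width": opening from 0.0 (shut) to 1.0 (fully open).
Only numpy, scipy, OpenCV 4.12 (cv2) and the standard library are available. Lean on these libraries where they do the work, as an engineer would, in place of code of your own. Each camera call takes 0.05 s, during which the arm holds its last target.

### The job

Take the long-necked wooden bud vase and, keeping it upright in the gripper, wax its foot: touch the foot to the middle of the round wax cake, then blot it on the middle of the square cork block. Then set it upright in the sprung ring cradle and press it down until the ring has sunk most or all of the way to its stop; do not let go: finish while still holding the vase pressed down there. Leave the other woodware where it is.

Things in the scene. Friction and masses are not known exactly. Their poses are not given: they have to be found in the camera images.
- vase_mid (a point): Loose pale turned-wood bud vase, 128 mm tall, standing upright on its foot at the start; round, so any yaw will do; 0.11 to 0.23 kg. This point is on its axis half-way up, 64 mm above the foot; z runs up the neck. Best gripped round the straight 24 mm neck, about 98 mm above the foot.
- vase_foot (a point): Centre of the flat underside of the same vase.
- vase_belly (a point): Point on the same vase's axis 10.3 mm above the foot, at the level of the belly (54 mm diameter there) that bears on the cradle's ring when the vase is seated.
- vase: The same bud vase; origin at the centre of the underside, z up the neck. Round belly (sphere of 68 mm diameter centred 31 mm above the underside) on a flat foot of 28 mm diameter; straight round neck of 24 mm diameter from 63 to 119 mm above the foot; lip of 32 mm diameter from 122 to 128 mm.
- wax_top (a point): Centre of the top face of the round wax cake: fixed tan disc of 60 mm diameter in a shallow 69 mm metal tin, its top 22 mm above the table. z up.
- wax: The same round wax cake; origin at the centre of its underside.
- block_top (a point): Centre of the top face of the square cork block: fixed, 62 x 62 mm, its top 22 mm above the table. z up.
- block: The same cork block; origin at the centre of its underside.
- ring_seat (a point): Centre of the upper face of the cradle's ring, moving with it; z up. The level aluminium ring has a 54 mm bore, is 82 mm outside and 10 mm thick, upper face 60 mm above the table when up. The vase's belly rests on the rim of the bore, its foot then 10.3 mm below the ring's upper face.
- cradle: The ring cradle's fixed round wooden base, 132 mm diameter, 14 mm thick; origin at the centre of its underside, z up. Three sprung posts, 53 mm from its axis, carry the ring above it; the 19 mm wide caps on the posts rise 14 mm above the ring's upper face.
- ring (a joint): How far the sprung ring is pressed down, in m: 0 up, 0.016 at its lower stop. It starts to sink at about 3.5 N (so the vase's own weight leaves it up) and takes about 8 N at 10 mm and 11 N at 16 mm, the vase's weight included.
- bowl: Bystander: loose wooden bowl, 110 mm wide, 50 mm high; origin under its centre.
- stack: Bystander: two nested wooden bowls, one piece, 120 mm wide, 72 mm high; origin under its centre.
- spoon_cup: Bystander: loose wooden cup 76 mm wide, 80 mm high, with thin sticks up to 175 mm high; origin under its centre.
- spoon: Bystander: loose wooden spoon 170 mm long, lying flat; origin near its middle.
- salt_box: Bystander: small squat lidded box with a knob, 50 mm wide, 51 mm high; origin under its centre.
- small_cup: Bystander: small open wooden cup, 50 mm wide, 45 mm high; origin under its centre.

How it is judged:
By the outcome, as a careful person would: the job done as asked, in the order asked, and still so for the second after the job is handed in, while the arm keeps its last pose, push and grip.
It also fails if it takes over 51 s, if anything falls off the work surface, if the arm or the gripper's body presses on something with over 40 N, if the wrist force passes 120 N, or if a joint passes its speed limit or range.

## Working session

There is one attempt and no reset: what is moved stays moved. The work goes in short steps, Python scripts to look and compute and a tool call to move; the robot and the scene stay as the last step left them, time stands still between calls to the robot, and variables do not carry over. Pictures are saved under pics/ and viewed, and the job is handed in when it is done.

Besides the shell and the picture viewer there is one more tool, called after "Request:" as a command line: name --pt "numbers of a row" for each row, then --argument value for the rest. send_rows: Moves the arm, as the interface text tells. Its arguments: {"type":"object","properties":{"steps":{"type":"array","items":{"type":"array","items":{"type":"number"}}},"force":{"type":"number"}},"required":["steps"]}

```bash
ls; mkdir -p pics
python3 - <<'E'
from bench import ctrl, optics
import cv2,numpy as np
o=ctrl.get_obs()
print({k:np.round(v,4).tolist() for k,v in o.items()})
for n in("scene","top"):
    c=optics.capture(n); cv2.imwrite(f"pics/{n}0.png",c["color"][:,:,::-1])
    print(n,{k:(np.round(v,4).tolist() if not isinstance(v,(str,dict)) else v) for k,v in c.items() if k!="color"})
E
```

```text
pics
{'time': 0.0, 'joint_pos': [61.9246, 30.7763, -0.2544, 88.1696, 0.1473, 61.1515, -4.0794], 'joint_vel': [0.0264, -0.0389, -0.0402, -0.0057, -0.0687, -0.0235, -0.0262], 'tau': [-0.0007, -57.0982, 0.9902, -25.1601, -0.0563, 0.0179, 0.0002], 'tcp_pos': [0.267, -0.5919, 0.2379], 'orientation': [[0.9115, 0.4113, -0.0008], [0.4113, -0.9115, 0.0015], [-0.0001, -0.0017, -1.0]], 'force': [-0.1447, 0.0544, -0.5396], 'wrist_torque': [0.0074, 0.0147, -0.0053], 'grip_width': 0.9996}
scene {'vertical_fov': 51.7773, 'cx': 326.5929, 'cy': 199.2575, 'origin': [1.3019, 0.518, 0.7492], 'rotation': [[-0.5702, -0.5099, 0.6441], [0.8213, -0.3363, 0.4609], [-0.0184, 0.7918, 0.6105]]}
top {'vertical_fov': 51.3139, 'cx': 318.619, 'cy': 204.101, 'origin': [0.4122, -0.0188, 0.9613], 'rotation': [[0.0173, 0.9798, -0.1992], [-0.9998, 0.015, -0.013], [-0.0097, 0.1994, 0.9799]]}
```

View pics/scene0.png

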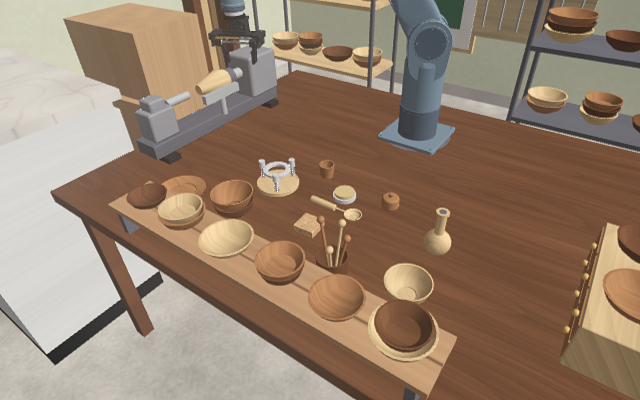

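View pics/top0.png

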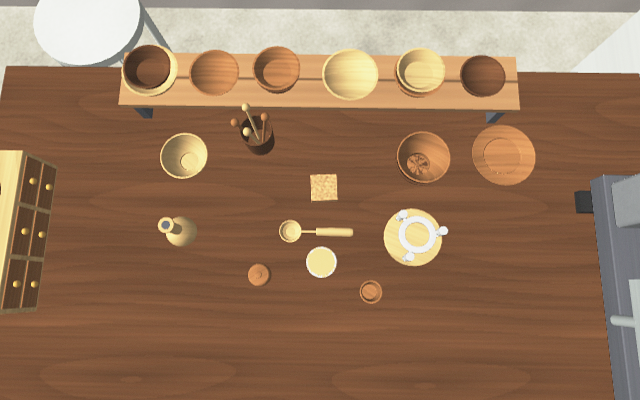

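Run:
```python
import cv2,numpy as np
t=cv2.imread("pics/top0.png"); s=cv2.imread("pics/scene0.png")
def z(im,x,y,w,h,k): return cv2.resize(im[y:y+h,x:x+w],None,fx=k,fy=k,interpolation=cv2.INTER_CUBIC)
cv2.imwrite("pics/t_a.png",np.hstack([z(t,145,200,65,65,6),z(t,375,195,85,85,6)[:390,:400] if 0 else z(t,380,200,65,65,6)]))
cv2.imwrite("pics/t_b.png",np.hstack([z(t,300,165,50,50,8),z(t,296,237,50,50,8)]))
cv2.imwrite("pics/s_a.png",np.hstack([z(s,410,200,60,60,6),z(s,247,148,60,60,6)]))
cv2.imwrite("pics/s_b.png",np.hstack([z(s,285,200,50,50,8),z(s,320,170,50,50,8)]))
```

```text
(no output)
```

View pics/t_a.png

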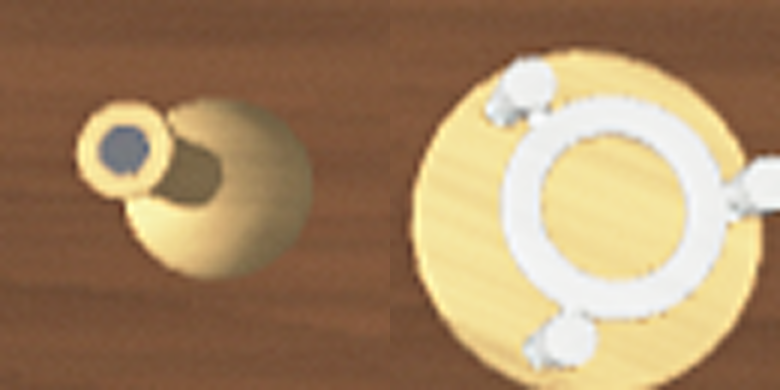

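View pics/t_b.png

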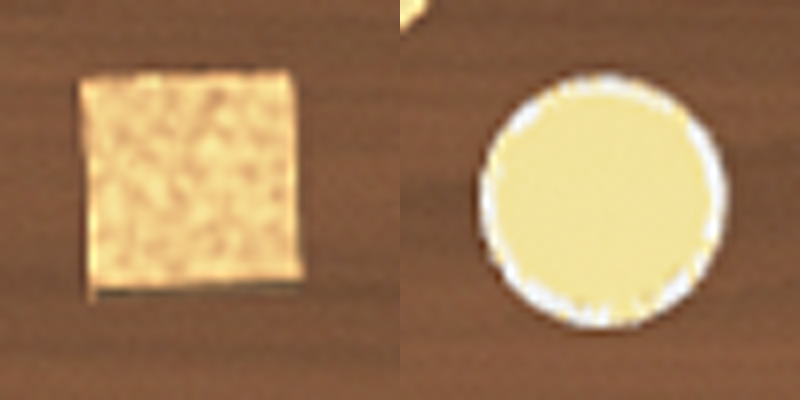

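View pics/s_a.png

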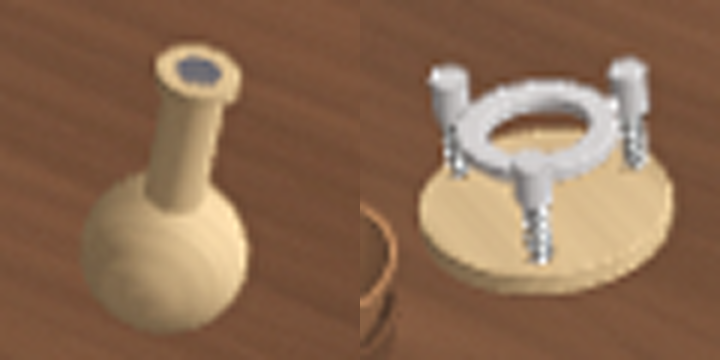

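View pics/s_b.png

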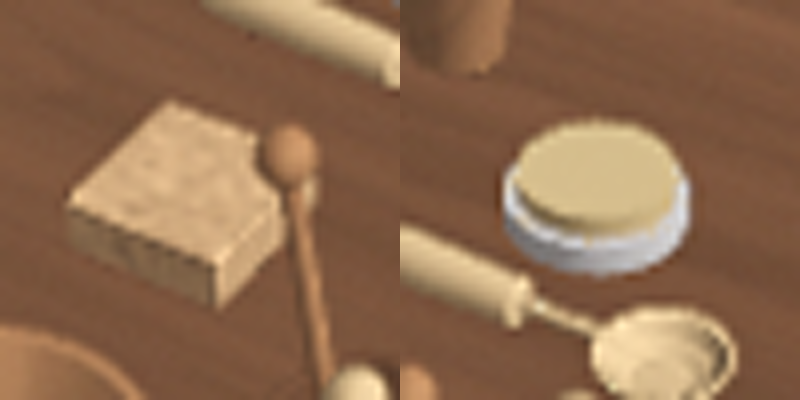

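```bash
cat > h.py <<'E'
import numpy as np, cv2
from scipy.optimize import least_squares
from bench import optics, ctrl
def cam(c):
    R=np.array(c["rotation"]);o=np.array(c["origin"]);f=200/np.tan(np.radians(c["vertical_fov"])/2)
    return R,o,f,c["cx"],c["cy"]
def proj(C,P):
    R,o,f,cx,cy=C;p=(np.atleast_2d(P)-o)@R
    return np.c_[cx+f*p[:,0]/-p[:,2],cy-f*p[:,1]/-p[:,2]]
def tri(Cs,uvs):
    r=least_squares(lambda X:np.concatenate([proj(C,X)[0]-u for C,u in zip(Cs,uvs)]),[.5,0,.05])
    return r.x,r.fun
def plane(C,uv,z):
    R,o,f,cx,cy=C;d=R@np.array([(uv[0]-cx)/f,-(uv[1]-cy)/f,-1]);return o+d*(z-o[2])/d[2]
def circ(c,r,n=72):
    a=np.linspace(0,2*np.pi,n);return np.c_[c[0]+r*np.cos(a),c[1]+r*np.sin(a),np.full(n,c[2])]
E
python3 - <<'E'
from h import *
S=cam(optics.capture("scene"));T=cam(optics.capture("top"))
for n,t,s in [("lip",(165.4,224.6),(442.7,211.9)),("belly",(181.1,230.9),(437.1,241.1)),("ring",(416.9,234.2),(276.2,168.2)),("block",(323.4,186.8),(309,222.5)),("wax",(321,262.3),(344.4,191))]:
    X,e=tri([T,S],[t,s]);print(n,X.round(4),e.round(2),np.hypot(X[0],X[1]).round(3))
    for z in {"lip":[.128],"belly":[.031],"ring":[.06],"block":[.022],"wax":[.022]}[n]: print(plane(T,t,z).round(4),plane(S,s,z).round(4))
E
```

```text
lip [0.5344 0.3039 0.1261] [-0.35  0.15 -0.45  0.07] 0.615
[0.5345 0.3024 0.128 ] [0.5359 0.3053 0.128 ]
belly [0.5343 0.3039 0.0315] [-0.5   0.22 -0.61  0.09] 0.615
[0.5349 0.303  0.031 ] [0.5327 0.3049 0.031 ]
ring [ 0.5317 -0.2211  0.0594] [-0.25  0.18 -0.43 -0.08] 0.576
[ 0.532  -0.2215  0.06  ] [ 0.532 -0.219  0.06 ]
block [ 0.644  -0.0155  0.0199] [-0.55  0.35 -0.75 -0.08] 0.644
[ 0.6444 -0.0168  0.022 ] [ 0.6451 -0.012   0.022 ]
wax [ 0.4701 -0.0132  0.0191] [-0.34  0.2  -0.52 -0.02] 0.47
[ 0.4704 -0.014   0.022 ] [ 0.4727 -0.0097  0.022 ]
```

Run:
```python
from h import *
V=np.array([.5345,.3037,0]);Rg=np.array([.532,-.2205,0]);B=np.array([.6445,-.0155,0]);W=np.array([.4705,-.013,0])
z=lambda p,h:p+[0,0,h]
cur=[circ(z(V,.128),.016),circ(z(V,.063),.012),circ(z(V,.031),.034),circ(z(Rg,.06),.041),circ(z(Rg,.06),.027),circ(z(Rg,.014),.066),circ(z(W,.022),.03)]
a=np.radians(2);q=.031*np.array([[1,1],[1,-1],[-1,-1],[-1,1],[1,1]])@np.array([[np.cos(a),np.sin(a)],[-np.sin(a),np.cos(a)]])
cur.append(np.c_[B[:2]+q,np.full(5,.022)])
for n,boxes in(("top",[(145,200),(385,200),(290,165),(290,230)]),("scene",[(405,200),(245,150),(280,195),(315,165)])):
    c=optics.capture(n);C=cam(c);k=5
    im=cv2.resize(np.ascontiguousarray(c["color"][:,:,::-1]),None,fx=k,fy=k,interpolation=cv2.INTER_CUBIC)
    for P in cur: cv2.polylines(im,[np.round((proj(C,P)+.5)*k).astype(np.int32)],False,(255,0,0),1)
    t=[im[y*k:(y+58)*k,x*k:(x+65)*k] for x,y in boxes]
    cv2.imwrite(f"pics/ov_{n}.png",np.vstack([np.hstack(t[:2]),np.hstack(t[2:])]))
```

```text
(no output)
```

View pics/ov_top.png

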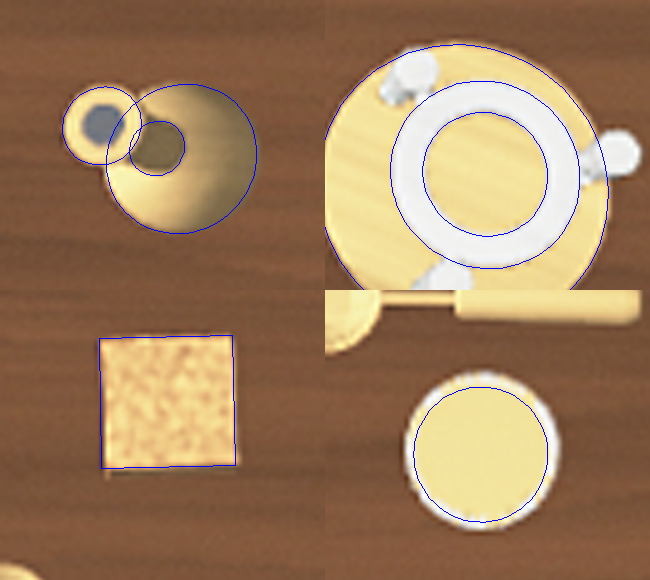

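View pics/ov_scene.png

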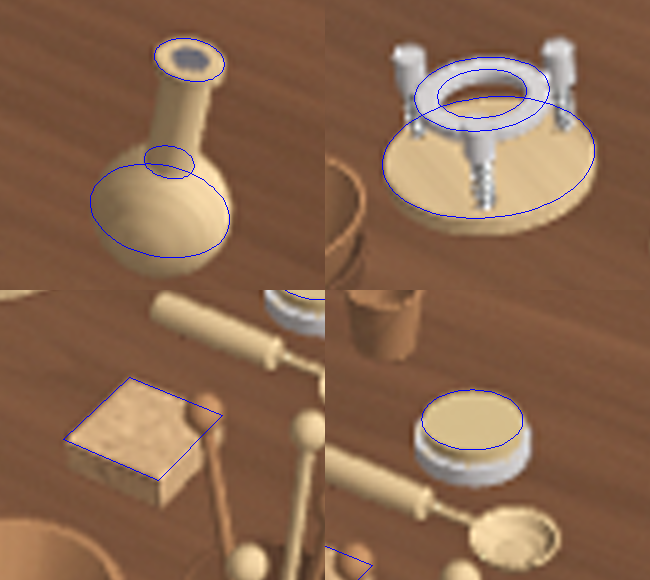

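Run:
```python
from h import *
T=cam(optics.capture("top"))
for uv in [(235,122),(246,132),(265,118),(246,106)]: print(plane(T,uv,.16).round(3))
a=np.radians(np.linspace(-65.72,29.6,18)); r=np.linspace(.6493,.6148,18)
P=np.c_[r*np.cos(a),r*np.sin(a)];print(np.diff(P,axis=0).round(4).tolist(), np.diff(a)[0])
```

```text
[0.744 0.166 0.16 ]
[0.723 0.142 0.16 ]
[0.754 0.105 0.16 ]
[0.78  0.145 0.16 ]
[[0.0555, 0.0307], [0.0521, 0.0359], [0.0482, 0.0406], [0.0439, 0.045], [0.0391, 0.0489], [0.034, 0.0524], [0.0287, 0.0553], [0.023, 0.0576], [0.0172, 0.0594], [0.0113, 0.0606], [0.0053, 0.0612], [-0.0007, 0.0613], [-0.0067, 0.0607], [-0.0125, 0.0596], [-0.0182, 0.0579], [-0.0237, 0.0556], [-0.029, 0.0529]] 0.09786163782358792
```

Request:
send_rows --pt "0.055 0.031 0 0 0 0.098 0" --pt "0.052 0.036 0 0 0 0.098 0" --pt "0.048 0.041 0 0 0 0.098 0" --pt "0.044 0.045 0 0 0 0.098 0" --pt "0.039 0.049 0 0 0 0.098 0" --pt "0.034 0.052 0 0 0 0.098 0" --pt "0.029 0.055 0 0 0 0.098 0" --pt "0.023 0.058 0 0 0 0.098 0" --pt "0.017 0.059 0 0 0 0.098 0"

```text
time: 1.48
tcp_pos: [0.6054, -0.1689, 0.239]
orientation: [[0.247, 0.969, 0.004], [0.969, -0.247, -0.005], [-0.004, 0.005, -1.0]]
force: [0.3, 0.2, 0.6]
grip_width: 0.999
```

Request:
send_rows --pt "0.011 0.06 0 0 0 0.098 0" --pt "0.005 0.061 0 0 0 0.098 0" --pt "0 0.061 0 0 0 0.098 0" --pt "-0.007 0.06 0 0 0 0.098 0" --pt "-0.012 0.059 0 0 0 0.098 0" --pt "-0.018 0.058 0 0 0 0.098 0" --pt "-0.024 0.055 0 0 0 0.098 0" --pt "-0.025 0.05 0 0 0 0.08 0" --pt "0 0 0 0 0 0 0"

```text
time: 2.6
tcp_pos: [0.5312, 0.3145, 0.2402]
orientation: [[-0.522, 0.853, 0.009], [0.853, 0.522, 0.005], [-0.001, 0.01, -1.0]]
force: [1.1, -0.1, -0.2]
grip_width: 0.996
```

Request:
send_rows --pt "0.003 -0.011 -0.04 -0.005 0.009 0 0" --pt "0 0 -0.03 0 0 0 0" --pt "0 0 0 0 0 0 0"

```text
time: 2.98
tcp_pos: [0.536, 0.3014, 0.1692]
orientation: [[-0.52, 0.854, 0.002], [0.854, 0.52, -0.002], [-0.003, 0.001, -1.0]]
force: [-0.6, -0.7, 1.3]
grip_width: 0.998
```

```bash
cat > look.py <<'E'
import sys
from h import *
# name outfile  x y z -> crop around world point in both views
out=sys.argv[1];P=np.array([float(v) for v in sys.argv[2:5]])
o=ctrl.get_obs();print({k:np.round(o[k],4).tolist() for k in("time","tcp_pos","orientation","force","grip_width")})
ts=[]
for n in("scene","top"):
    c=optics.capture(n);u,v=proj(cam(c),P)[0].astype(int);x=min(max(u-50,0),540);y=min(max(v-50,0),300);print(n,x,y)
    ts.append(cv2.resize(c["color"][y:y+100,x:x+100,::-1],None,fx=4,fy=4,interpolation=cv2.INTER_CUBIC))
cv2.imwrite(f"pics/{out}.png",np.hstack(ts))
E
python3 look.py g1 .5345 .3037 .1
```

```text
{'time': 2.975, 'tcp_pos': [0.536, 0.3014, 0.1692], 'orientation': [[-0.5201, 0.8541, 0.0024], [0.8541, 0.5201, -0.0017], [-0.0026, 0.0012, -1.0]], 'force': [-0.6043, -0.6775, 1.2509], 'grip_width': 0.9985}
scene 390 170
top 119 176
```

View pics/g1.png

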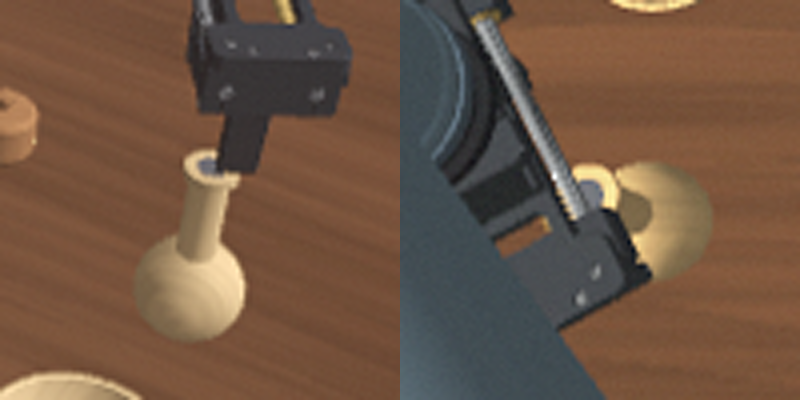

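Run:
```python
from h import *
S=cam(optics.capture("scene"))
t=np.array([.536,.3014,.1692])
for d in(.044,.0615,-.044):
  for w in(-.009,.009): print(d,w,((proj(S,t+d*np.array([.854,.52,0])+w*np.array([-.52,.854,0]))[0]-[390,170])*4).round(1))
```

```text
0.044 -0.009 [211.9 157.7]
0.044 0.009 [244.9 158.5]
0.0615 -0.009 [217.2 177.9]
0.0615 0.009 [250.7 178.7]
-0.044 -0.009 [187.9  64.8]
-0.044 0.009 [218.5  65.4]
```

Request:
send_rows --pt "-0.001 0.002 -0.03 0.002 0.002 0 0" --pt "0 0 -0.03 0 0 0 0" --pt "0 0 -0.02 0 0 0 0" --pt "0 0 -0.01 0 0 0 0" --pt "0 0 0 0 0 0 0"

```text
time: 3.75
tcp_pos: [0.5416, 0.3073, 0.087]
orientation: [[-0.518, 0.855, 0.016], [0.855, 0.518, 0.009], [-0.0, 0.018, -1.0]]
force: [-0.5, 0.5, 0.3]
grip_width: 0.998
```

Request:
send_rows --pt "-0.0065 -0.0045 -0.008 -0.009 0.016 0 0" --pt "0 0 0 0 0 0 0" --pt "0 0 0 0 0 0 0"

```text
time: 4.12
tcp_pos: [0.5358, 0.3032, 0.0804]
orientation: [[-0.518, 0.855, 0.001], [0.855, 0.518, 0.001], [0.0, 0.002, -1.0]]
force: [0.1, 0.4, 0.4]
grip_width: 0.999
```

Request:
send_rows --pt "-0.001 0 -0.001 0 0 0 0.5" --pt "0 0 0 0 0 0 0.8" --pt "0 0 0 0 0 0 1" --pt "0 0 0 0 0 0 1" --pt "0 0 0 0 0 0 1" --pt "0 0 0 0 0 0 1" --force 40

```text
time: 4.88
tcp_pos: [0.535, 0.3035, 0.0799]
orientation: [[-0.518, 0.855, 0.002], [0.855, 0.518, 0.002], [0.0, 0.003, -1.0]]
force: [-0.7, 0.4, 0.3]
grip_width: 0.348
```

```bash
python3 look.py g2 .5345 .3037 .08
```

```text
{'time': 4.875, 'tcp_pos': [0.535, 0.3035, 0.0799], 'orientation': [[-0.518, 0.8554, 0.0022], [0.8554, 0.518, 0.0018], [0.0004, 0.0028, -1.0]], 'force': [-0.7441, 0.3597, 0.3363], 'grip_width': 0.3483}
scene 389 176
top 123 177
```

View pics/g2.png

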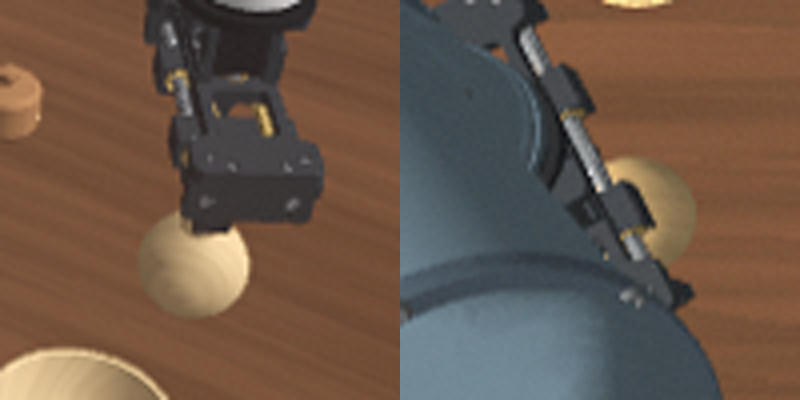

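Request:
send_rows --pt "0 0 0 0 0 0 1" --pt "0 0 0 0 0 0 1" --pt "0 0 0 0 0 0 1" --pt "0 0 0 0 0 0 1"

```text
time: 5.48
tcp_pos: [0.535, 0.3035, 0.0799]
orientation: [[-0.518, 0.855, 0.002], [0.855, 0.518, 0.002], [0.0, 0.003, -1.0]]
force: [0.2, -0.5, 0.7]
grip_width: 0.325
```

Request:
send_rows --pt "0 0 0 0 0 0 1" --pt "0 0 0 0 0 0 1"

```text
time: 5.72
tcp_pos: [0.535, 0.3034, 0.0799]
orientation: [[-0.518, 0.855, 0.002], [0.855, 0.518, 0.002], [0.0, 0.003, -1.0]]
force: [0.5, -0.4, -0.4]
grip_width: 0.326
```

```bash
python3 look.py g3 .5345 .3037 .08
```

```text
{'time': 5.725, 'tcp_pos': [0.535, 0.3034, 0.0799], 'orientation': [[-0.518, 0.8554, 0.0022], [0.8554, 0.518, 0.0018], [0.0004, 0.0028, -1.0]], 'force': [0.4878, -0.4414, -0.393], 'grip_width': 0.3258}
scene 389 176
top 123 177
```

View pics/g3.png

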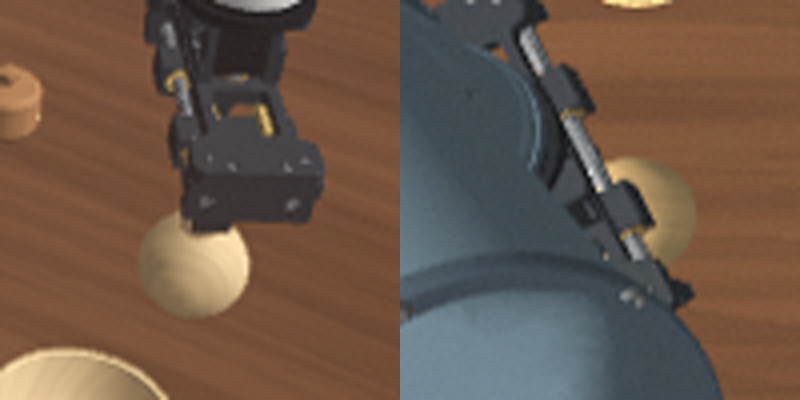

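Request:
send_rows --pt "0 0 0.015 0 0 0 1" --pt "0 0 0.03 0 0 0 1" --pt "0 0 0.04 0 0 0 1" --pt "0 0 0.03 0 0 0 1" --pt "0 0 0 0 0 0 1"

```text
time: 6.45
tcp_pos: [0.5341, 0.3032, 0.2008]
orientation: [[-0.519, 0.855, 0.002], [0.855, 0.519, 0.002], [0.001, 0.003, -1.0]]
force: [0.5, 0.1, -1.3]
grip_width: 0.328
```

```bash
python3 look.py g4 .5345 .3037 .16
```

```text
{'time': 6.45, 'tcp_pos': [0.5341, 0.3032, 0.2008], 'orientation': [[-0.5185, 0.8551, 0.0018], [0.8551, 0.5185, 0.0018], [0.0006, 0.0025, -1.0]], 'force': [0.4548, 0.0506, -1.3476], 'grip_width': 0.3284}
scene 394 150
top 108 172
```

View pics/g4.png

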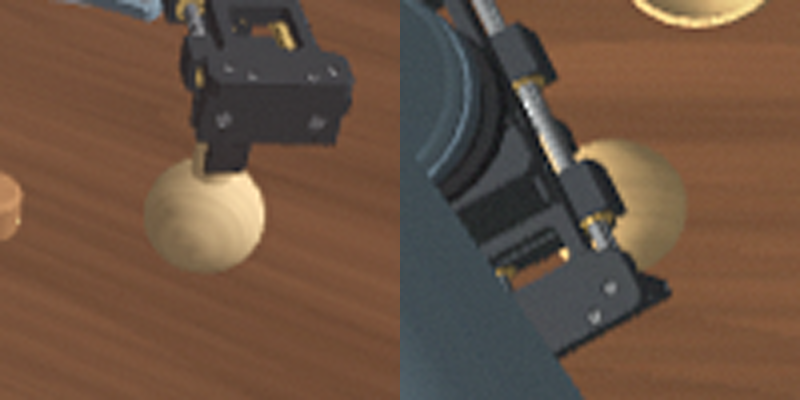

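Run:
```python
from h import *
S=cam(optics.capture("scene"));T=cam(optics.capture("top"))
print(tri([T,S],[(162.6,222.9),(444.9,203.1)]))
a=np.radians(np.linspace(29.6,-1.5,8)); r=np.linspace(.6142,.4705,8)
P=np.c_[r*np.cos(a),r*np.sin(a)];print(np.diff(P,axis=0).round(4).tolist(), np.diff(a)[0])
```

```text
(array([0.53334056, 0.30201425, 0.15047556]), array([-1.24570632,  0.54040051, -1.62033469,  0.26653522]))
[[0.0033, -0.051], [-0.0013, -0.0496], [-0.0056, -0.0479], [-0.0097, -0.0458], [-0.0135, -0.0433], [-0.0169, -0.0406], [-0.02, -0.0375]] -0.07754248533860525
```

Request:
send_rows --pt "0.003 -0.051 0 0 0 -0.078 1" --pt "-0.001 -0.05 0 0 0 -0.078 1" --pt "-0.006 -0.048 0 0 0 -0.078 1" --pt "-0.01 -0.046 0 0 0 -0.078 1" --pt "-0.014 -0.043 0 0 0 -0.078 1" --pt "-0.017 -0.041 0 0 0 -0.078 1" --pt "-0.016 -0.03 0 0 0 -0.06 1" --pt "0 0 0 0 0 0 1"

```text
time: 7.65
tcp_pos: [0.4608, -0.0177, 0.1863]
orientation: [[0.0, 1.0, -0.022], [1.0, -0.0, 0.003], [0.003, -0.022, -1.0]]
force: [-1.0, 0.8, -2.4]
grip_width: 0.323
```

Request:
send_rows --pt "0.009 0.005 0 -0.003 -0.022 0 1" --pt "0 0 -0.03 0 0 0 1" --pt "0 0 -0.025 0 0 0 1" --pt "0 0 0 0 0 0 1"

```text
time: 8.15
tcp_pos: [0.473, -0.0067, 0.1291]
orientation: [[-0.008, 1.0, 0.005], [1.0, 0.008, 0.004], [0.004, 0.005, -1.0]]
force: [0.4, 0.2, -1.0]
grip_width: 0.325
```

Request:
send_rows --pt "-0.0025 -0.006 -0.01 -0.004 0.005 0 1" --pt "0 0 0 0 0 0 1" --pt "0 0 0 0 0 0 1"

```text
time: 8.52
tcp_pos: [0.4723, -0.0114, 0.12]
orientation: [[-0.01, 1.0, 0.003], [1.0, 0.01, -0.0], [-0.0, 0.003, -1.0]]
force: [-0.2, -0.4, -1.6]
grip_width: 0.325
```

```bash
python3 look.py g5 .4705 -.013 .05
```

```text
{'time': 8.525, 'tcp_pos': [0.4723, -0.0114, 0.12], 'orientation': [[-0.0103, 0.9999, 0.0026], [0.9999, 0.0103, -0.0], [-0.0001, 0.0026, -1.0]], 'force': [-0.2076, -0.4084, -1.628], 'grip_width': 0.3249}
scene 293 132
top 270 211
```

View pics/g5.png

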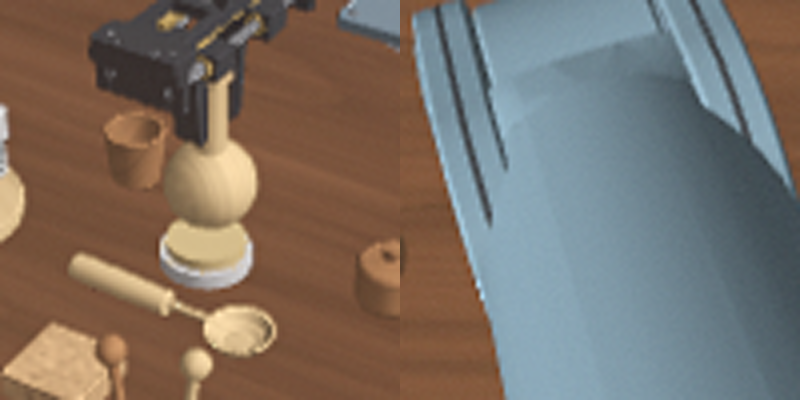

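Run:
```python
from h import *
S=cam(optics.capture("scene"))
for p in [(.4705,-.013,.071),(.4723,-.0114,.071),(.4705,-.013,.022)]: print(((proj(S,p)[0]-[293,132]+.4)*4).round(1))
```

```text
[205.6 180.3]
[206.1 182.1]
[205.1 234.7]
```

Request:
send_rows --pt "-0.001 -0.003 -0.008 0 0.003 0 1" --pt "0 0 -0.005 0 0 0 1" --pt "0 0 -0.002 0 0 0 1" --pt "0 0 0 0 0 0 1"

```text
time: 9.18
tcp_pos: [0.471, -0.0151, 0.104]
orientation: [[-0.01, 1.0, -0.001], [1.0, 0.01, -0.0], [-0.0, -0.001, -1.0]]
force: [0.1, -0.0, -1.0]
grip_width: 0.327
```

Request:
send_rows --pt "0 0 -0.002 0 0 0 1" --pt "0 0 -0.002 0 0 0 1"

```text
time: 9.43
tcp_pos: [0.4728, -0.0148, 0.1014]
orientation: [[-0.01, 1.0, 0.003], [1.0, 0.01, -0.0], [-0.001, 0.002, -1.0]]
force: [-3.1, 0.0, 26.4]
grip_width: 0.324
```

Request:
send_rows --pt "0 0 0 0 0 0 1"

```text
time: 9.55
tcp_pos: [0.4732, -0.0147, 0.102]
orientation: [[-0.01, 1.0, 0.003], [1.0, 0.01, -0.001], [-0.001, 0.003, -1.0]]
force: [-0.4, -0.6, -0.5]
grip_width: 0.324
```

```bash
python3 look.py g6 .4705 -.013 .05
```

```text
{'time': 9.55, 'tcp_pos': [0.4732, -0.0147, 0.102], 'orientation': [[-0.0098, 0.9999, 0.0034], [1.0, 0.0098, -0.0007], [-0.0007, 0.0033, -1.0]], 'force': [-0.4337, -0.5955, -0.4543], 'grip_width': 0.3241}
scene 293 132
top 270 211
```

View pics/g6.png

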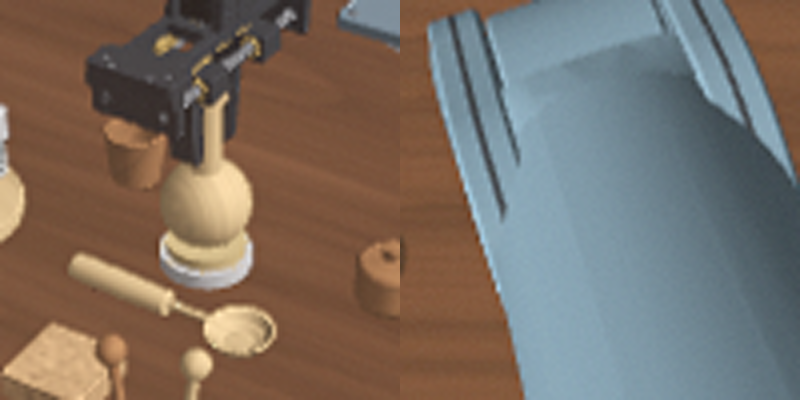

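Request:
send_rows --pt "0 0 0.02 0 0 0 1" --pt "0 0 0.03 0 0 0 1" --pt "0.04 0 0.01 0 0 0 1" --pt "0.05 0 0 0 0 0 1" --pt "0.045 -0.001 0 0 0 0 1" --pt "0.03 -0.001 0 0 0 0 1" --pt "0 0 0 0 0 0 1" --pt "0 0 0 0 0 0 1"

```text
time: 10.65
tcp_pos: [0.6395, -0.0174, 0.1606]
orientation: [[-0.01, 1.0, -0.002], [1.0, 0.01, -0.001], [-0.001, -0.002, -1.0]]
force: [-0.1, -0.3, -0.6]
grip_width: 0.325
```

Request:
send_rows --pt "0.005 0.001 -0.02 0.001 -0.002 0 1" --pt "0 0 -0.02 0 0 0 1" --pt "0 0 0 0 0 0 1" --pt "0 0 0 0 0 0 1"

```text
time: 11.15
tcp_pos: [0.6417, -0.0165, 0.1164]
orientation: [[-0.01, 1.0, -0.004], [1.0, 0.01, -0.0], [-0.0, -0.004, -1.0]]
force: [0.1, -0.6, -1.1]
grip_width: 0.326
```

```bash
python3 look.py g7 .6445 -.0155 .05;python3 - <<'E'
from h import *
S=cam(optics.capture("scene"));t=ctrl.get_obs()["tcp_pos"]
for p in [t-[0,0,.049],(.6445,-.0155,.022)]: print(proj(S,p)[0].round(1))
E
```

```text
{'time': 11.15, 'tcp_pos': [0.6417, -0.0165, 0.1164], 'orientation': [[-0.0102, 0.9999, -0.0042], [0.9999, 0.0102, -0.0004], [-0.0004, -0.0042, -1.0]], 'force': [0.1004, -0.5665, -1.1367], 'grip_width': 0.3263}
scene 257 163
top 272 133
[307.5 208.1]
[308.1 221.9]
```

View pics/g7.png

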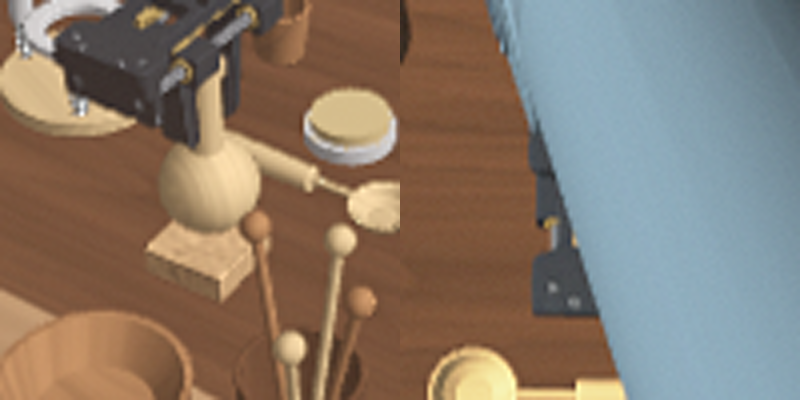

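Request:
send_rows --pt "0.004 0 -0.006 0 -0.004 0 1" --pt "0 0 -0.004 0 0 0 1" --pt "0 0 -0.002 0 0 0 1" --pt "0 0 0 0 0 0 1"

```text
time: 11.8
tcp_pos: [0.647, -0.0166, 0.105]
orientation: [[-0.01, 1.0, 0.003], [1.0, 0.01, -0.001], [-0.001, 0.003, -1.0]]
force: [0.3, -0.4, -1.4]
grip_width: 0.328
```

Request:
send_rows --pt "-0.001 0 -0.0015 0 0.002 0 1" --pt "0 0 -0.0015 0 0 0 1"

```text
time: 12.05
tcp_pos: [0.6461, -0.0166, 0.102]
orientation: [[-0.01, 1.0, 0.001], [1.0, 0.01, -0.001], [-0.001, 0.001, -1.0]]
force: [-0.5, -0.3, -1.4]
grip_width: 0.331
```

Request:
send_rows --pt "0 0 -0.001 0 0 0 1"

```text
time: 12.18
tcp_pos: [0.6467, -0.0165, 0.1018]
orientation: [[-0.01, 1.0, 0.002], [1.0, 0.01, -0.0], [-0.001, 0.002, -1.0]]
force: [-1.9, -0.8, 7.7]
grip_width: 0.326
```

Contact (7.7 N). Look, then lift and go to the cradle.

```bash
python3 look.py g8 .6445 -.0155 .05;python3 - <<'E'
import numpy as np
a=np.radians(np.linspace(-1.5,-22.5,6)); r=np.linspace(.6465,.576,6)
P=np.c_[r*np.cos(a),r*np.sin(a)];print(P.round(4)[0],np.diff(P,axis=0).round(4).tolist(), np.diff(a)[0])
E
```

```text
{'time': 12.175, 'tcp_pos': [0.6467, -0.0165, 0.1018], 'orientation': [[-0.0099, 0.9999, 0.0022], [1.0, 0.0099, -0.0005], [-0.0005, 0.0022, -1.0]], 'force': [-1.8511, -0.8383, 7.7437], 'grip_width': 0.3256}
scene 257 163
top 272 133
[ 0.6463 -0.0169] [[-0.017, -0.0459], [-0.0202, -0.0435], [-0.0231, -0.0409], [-0.0257, -0.0381], [-0.0281, -0.0351]] -0.07330382858376183
```

View pics/g8.png

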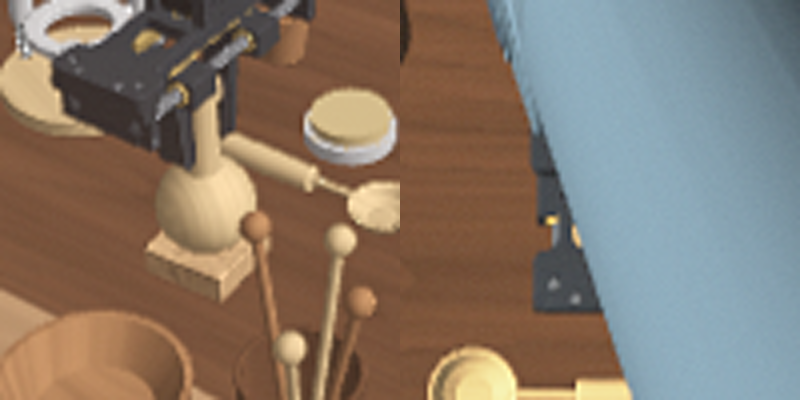

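Request:
send_rows --pt "0 0 0.02 0 0 0 1" --pt "0 0 0.045 0 0 0 1" --pt "0 0 0.04 0 0 0 1" --pt "-0.017 -0.046 0 0 0 -0.073 1" --pt "-0.02 -0.044 0 0 0 -0.073 1" --pt "-0.023 -0.041 0 0 0 -0.073 1" --pt "-0.026 -0.038 0 0 0 -0.073 1" --pt "-0.02 -0.025 0 0 0 -0.05 1" --pt "0 0 0 0 0 0 1"

```text
time: 13.4
tcp_pos: [0.5377, -0.215, 0.2203]
orientation: [[0.335, 0.942, 0.011], [0.942, -0.335, -0.003], [0.001, 0.012, -1.0]]
force: [0.6, 0.4, -2.4]
grip_width: 0.33
```

Request:
send_rows --pt "-0.005 -0.006 -0.03 0.003 0.011 0 1" --pt "0 0 -0.02 0 0 0 1" --pt "0 0 0 0 0 0 1" --pt "0 0 0 0 0 0 1"

```text
time: 13.9
tcp_pos: [0.5367, -0.2176, 0.1737]
orientation: [[0.329, 0.944, 0.007], [0.944, -0.329, 0.0], [0.003, 0.007, -1.0]]
force: [-0.2, 0.3, -1.0]
grip_width: 0.331
```

```bash
python3 look.py g9 .532 -.2205 .08;python3 - <<'E'
from h import *
S=cam(optics.capture("scene"));T=cam(optics.capture("top"));t=ctrl.get_obs()["tcp_pos"]
for C in(S,T):
  for p in [t-[0,0,.049],(.532,-.2205,.06)]: print(proj(C,p)[0].round(1))
E
```

```text
{'time': 13.9, 'tcp_pos': [0.5367, -0.2176, 0.1737], 'orientation': [[0.3292, 0.9442, 0.0072], [0.9443, -0.3292, 0.0004], [0.0027, 0.0067, -1.0]], 'force': [-0.1613, 0.2536, -0.9893], 'grip_width': 0.3312}
scene 225 112
top 368 182
[273.4 150.6]
[275.8 168. ]
[422.3 228. ]
[416.4 234.2]
```

View pics/g9.png

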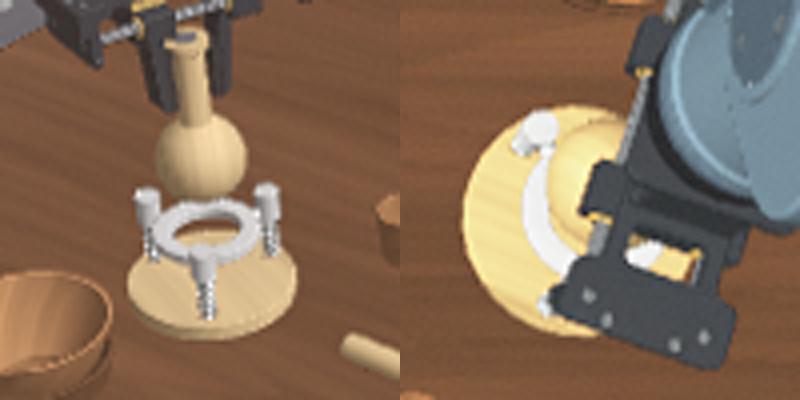

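Request:
send_rows --pt "-0.0032 -0.0054 -0.008 0 0.007 0 1" --pt "0 0 -0.008 0 0 0 1" --pt "0 0 0 0 0 0 1" --pt "0 0 0 0 0 0 1"

```text
time: 14.6
tcp_pos: [0.5327, -0.2243, 0.1564]
orientation: [[0.33, 0.944, -0.001], [0.944, -0.33, -0.0], [-0.0, -0.0, -1.0]]
force: [0.4, 0.4, -2.5]
grip_width: 0.33
```

Request:
send_rows --pt "0.001 0.001 -0.008 0 0 0 1" --pt "0 0 -0.006 0 0 0 1" --pt "0 0 -0.003 0 0 0 1" --pt "0 0 0 0 0 0 1" --pt "0 0 0 0 0 0 1"

```text
time: 15.22
tcp_pos: [0.5339, -0.223, 0.1382]
orientation: [[0.33, 0.944, -0.001], [0.944, -0.33, -0.0], [-0.0, -0.0, -1.0]]
force: [0.1, 0.8, -2.4]
grip_width: 0.328
```

```bash
python3 look.py g10 .532 -.2205 .08;python3 - <<'E'
from h import *
S=cam(optics.capture("scene"));t=ctrl.get_obs()["tcp_pos"]
for p in [t-[0,0,.049],(.532,-.2205,.06)]: print(proj(S,p)[0].round(1))
E
```

```text
{'time': 15.225, 'tcp_pos': [0.5339, -0.223, 0.1382], 'orientation': [[0.3301, 0.9439, -0.0005], [0.9439, -0.3301, -0.0001], [-0.0002, -0.0004, -1.0]], 'force': [0.107, 0.7536, -2.3647], 'grip_width': 0.3278}
scene 225 112
top 368 182
[273.9 159.9]
[275.8 168. ]
```

View pics/g10.png

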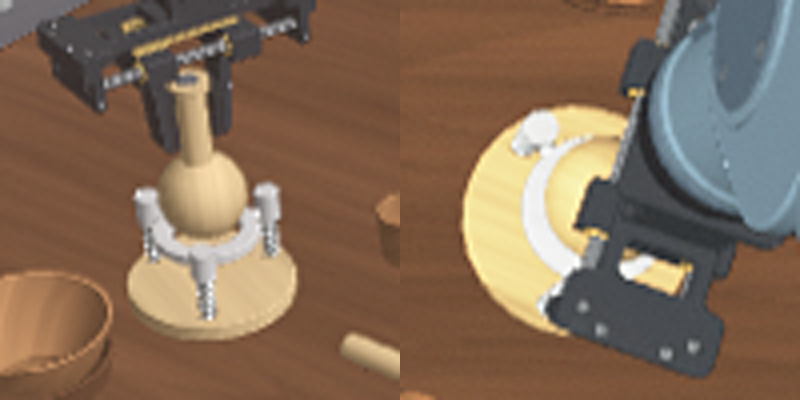

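Request:
send_rows --pt "0 0 -0.004 0 0 0 1" --pt "0 0 -0.003 0 0 0 1" --pt "0 0 -0.001 0 0 0 1"

```text
time: 15.75
tcp_pos: [0.534, -0.2231, 0.1299]
orientation: [[0.33, 0.944, -0.0], [0.944, -0.33, -0.0], [-0.0, 0.0, -1.0]]
force: [-1.0, 0.0, -1.2]
grip_width: 0.328
```

Request:
send_rows --pt "0 0 -0.002 0 0 0 1" --pt "0 0 -0.002 0 0 0 1"

```text
time: 16.0
tcp_pos: [0.5341, -0.2232, 0.1262]
orientation: [[0.33, 0.944, -0.0], [0.944, -0.33, -0.001], [-0.001, 0.0, -1.0]]
force: [-1.9, 0.5, 3.9]
grip_width: 0.328
```

Request:
send_rows --pt "-0.0005 0 -0.003 0 0 0 1" --pt "0 0 -0.003 0 0 0 1" --pt "0 0 -0.002 0 0 0 1"

```text
time: 16.38
tcp_pos: [0.5341, -0.2234, 0.1188]
orientation: [[0.33, 0.944, 0.001], [0.944, -0.33, -0.001], [-0.001, 0.001, -1.0]]
force: [-2.6, 0.2, 7.0]
grip_width: 0.328
```

Request:
send_rows --pt "-0.001 0 -0.002 0 0 0 1" --pt "0 0 -0.002 0 0 0 1"

```text
time: 16.62
tcp_pos: [0.5339, -0.2236, 0.1156]
orientation: [[0.33, 0.944, 0.003], [0.944, -0.33, -0.002], [-0.001, 0.003, -1.0]]
force: [-2.4, 0.8, 7.6]
grip_width: 0.325
```

Request:
send_rows --pt "-0.001 0 -0.002 0 0 0 1" --pt "0 0 -0.0015 0 0 0 1"

```text
time: 16.88
tcp_pos: [0.534, -0.2237, 0.1133]
orientation: [[0.33, 0.944, 0.005], [0.944, -0.33, -0.003], [-0.001, 0.006, -1.0]]
force: [-2.7, 0.3, 9.4]
grip_width: 0.329
```

```bash
python3 look.py g11 .532 -.2205 .08
```

```text
{'time': 16.875, 'tcp_pos': [0.534, -0.2237, 0.1133], 'orientation': [[0.3303, 0.9439, 0.005], [0.9439, -0.3303, -0.0026], [-0.0008, 0.0056, -1.0]], 'force': [-2.7216, 0.3141, 9.4221], 'grip_width': 0.3286}
scene 225 112
top 368 182
```

View pics/g11.png

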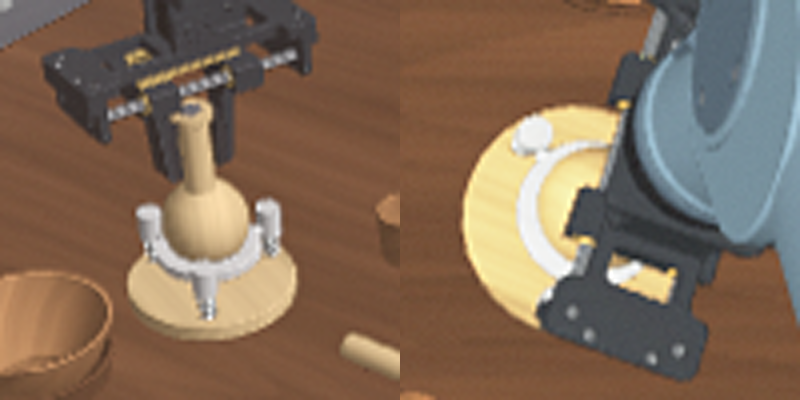

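Request:
send_rows --pt "-0.001 0 -0.0015 0.003 0.005 0 1"

```text
time: 17.1
tcp_pos: [0.5336, -0.2237, 0.1125]
orientation: [[0.33, 0.944, 0.001], [0.944, -0.33, 0.0], [0.0, 0.001, -1.0]]
force: [-2.0, 1.2, 9.4]
grip_width: 0.324
```

Request:
send_rows --pt "-0.001 0.0005 -0.0015 0 0 0 1"

```text
time: 17.23
tcp_pos: [0.5337, -0.2235, 0.1119]
orientation: [[0.33, 0.944, 0.003], [0.944, -0.33, -0.001], [0.0, 0.003, -1.0]]
force: [-1.4, -0.3, 12.7]
grip_width: 0.326
```

```bash
for i in 1 2 3; do python3 look.py g12_$i .532 -.2205 .08; done
```

```text
{'time': 17.225, 'tcp_pos': [0.5337, -0.2235, 0.1119], 'orientation': [[0.3303, 0.9439, 0.0033], [0.9439, -0.3303, -0.0006], [0.0005, 0.0033, -1.0]], 'force': [-1.3812, -0.2889, 12.683], 'grip_width': 0.3261}
scene 225 112
top 368 182
{'time': 17.325, 'tcp_pos': [0.5337, -0.2234, 0.112], 'orientation': [[0.3301, 0.9439, 0.0034], [0.9439, -0.3301, -0.0007], [0.0005, 0.0034, -1.0]], 'force': [-1.051, 0.153, 10.0618], 'grip_width': 0.3269}
scene 225 112
top 368 182
{'time': 17.425, 'tcp_pos': [0.5337, -0.2235, 0.112], 'orientation': [[0.3302, 0.9439, 0.0034], [0.9439, -0.3302, -0.0007], [0.0004, 0.0034, -1.0]], 'force': [-2.5931, 0.4657, 9.7937], 'grip_width': 0.3262}
scene 225 112
top 368 182
```

View pics/g12_3.png

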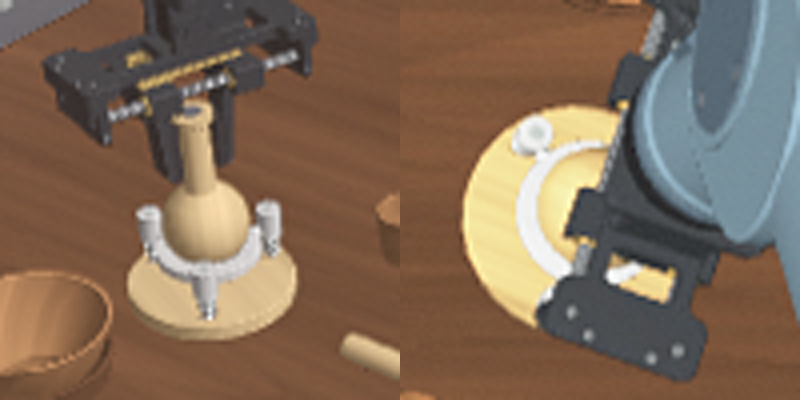

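Run:
```python
from h import *
c=optics.capture("scene");S=cam(c);cv2.imwrite("pics/end_s.png",c["color"][:,:,::-1])
for z in(.06,.044): print((4*(proj(S,(.532,-.2205,z))[0]-[225,112]+.4)).round(1))
f=.0337
for z in(f+.031,f+.128): print((4*(proj(S,(.532,-.2205,z))[0]-[225,112]+.4)).round(1))
a=cv2.imread("pics/scene0.png");a=a[112:212,225:325];b=cv2.imread("pics/end_s.png")[112:212,225:325]
# cap shift by template match (left and right caps)
for x,y in((32,44),(63,44)):
    t=a[y:y+12,x:x+9];r=cv2.matchTemplate(b[y-6:y+26,x-4:x+13],t,cv2.TM_CCOEFF_NORMED);_,m,_,l=cv2.minMaxLoc(r);print("cap shift",l[0]-4,l[1]-6,round(m,2), "expect",(proj(S,(.532,-.2205,.058))-proj(S,(.532,-.2205,.074))).round(1))
c=optics.capture("top");cv2.imwrite("pics/end_t.png",c["color"][:,:,::-1])
```

```text
[204.9 225.8]
[206.9 243.2]
[204.4 220.6]
[191.8 108.2]
cap shift 0 4 0.91 expect [[0.5 4.4]]
cap shift 0 4 0.91 expect [[0.5 4.4]]
```

View pics/end_s.png

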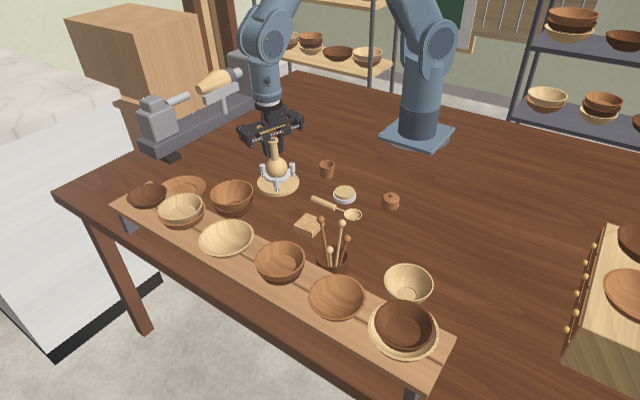

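The vase stands upright in the sunk ring, with its belly and lip within 0.5 px of the predicted full-stop position. The caps are down about 4 px, where 4.4 px would be 16 mm. The other woodware hasn't moved, so I'm handing in.

Run:
```python
from bench import ctrl,hand_in
o=ctrl.get_obs();print(o["time"],o["tcp_pos"],o["force"])
print(hand_in())
```

```text
17.625 [ 0.53370812 -0.22348002  0.1120255 ] [-3.10678865  0.79477616 10.03103884]
the job is handed in; nothing more can be done
None
```

The job is handed in at 17.6 s, with the gripper still holding the vase pressed down in the ring cradle.

- **Wax and cork:** I gripped the vase by the neck at 40 N. I touched the foot to the middle of the wax cake, then to the middle of the cork block. Contact read about 26 N on the wax, briefly and firmer than I meant, and 7.7 N on the cork.
- **Cradle:** I seated the vase in the ring and pressed down until the force jumped to 12.7 N, which I took as the stop. It settled at about 10 N at the wrist. With my estimate of the vase's weight (about 1.6 N, from the wrist reading), that is roughly 11.5 N, against the 11 N given for 16 mm.
- **Last checks:** The post caps had dropped about 4 px; full travel should show 4.4 px. Belly and lip were within about 2 px (in the 4x enlargement) of where an upright vase at the stop should appear. The tool was tilted about 0.2 degrees. In the final scene picture the other woodware looks unmoved, judged by eye.
- **Disagreements:**
  - The gripper opening read about 0.326 (28.7 mm) on the 24 mm neck, though the hold stayed firm throughout.
  - The scene camera places things about 2 mm off the robot's coordinates, and I corrected for this at each station.
  - A sideways force of 1 to 3 N in x remained while pressing.

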